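# Hold the magnifier over the fossil

## Robot

A 7-joint arm with a two-finger parallel gripper is mounted at the origin on the work surface. World frame = base frame: x ahead of the robot, y to its left, z up, the work surface at z = 0. Lengths are in m, angles in rad, forces in N, time in s.
With the tool pointing down it reaches from about 0.4 to 0.875 m from the base axis. Payload 4.4 kg.
Tool frame: the origin (TCP) lies at the very end of the fingers, on their centre line; the grasp point (between the pads) lies robot.pinch_z behind it (robot.pinch_z is the distance from the TCP to the grasp point, in m); z points along the fingers, y is the line along which they close (so a half turn about z gives the same grasp; the last joint's range is limited). The gripper opens to 85 mm and grips with 20 to 120 N. Pads are 22 mm wide; open, the fingers measure 114 mm over their backs; the gripper's body (76 mm by 85 mm) begins 54 mm behind the grasp point. The pads swing forward as they close: fully open they stand 13 mm farther back than shut.
Start: joints at [-1.309, 0.628, 0.038, 1.517, -0.027, 0.996, -0.02], TCP at [0.209, 0.615, 0.231] pointing down, gripper open.
Joint ranges: [-3.06, 3.06], [-0.37, 2.12], [-1.25, 1.32], [0.18, 2.47], [-1.1, 4.24], [0.23, 1.98], [-2.94, 2.94]. Speed limits (rad/s): [2.57, 2.57, 3.14, 3.14, 3.14, 3.14, 3.14].

## Interface

Orientations are given as a rotation vector (axis times angle).
In Python, from cell import telemetry, vision, workorder, robot gives the robot as it stands. The module is installed in compiled form; this text tells all that it offers.
- The arm moves only by the tool step_arm, never from a script. Its argument "commands" is a list of rows, each an object of numbers: "dx", "dy", "dz": the shift along the world's x, y, z in m; "rx", "ry", "rz": the turn, a rotation vector about the world's x, y, z in units of 6 degrees (1.0 is 6 degrees). A call has 1 to 20 rows; each row is the pose to reach, as a shift and turn from the pose commanded when the call began; what a row does not reach only later rows make up. A row lasts 1/12 s, in which the tool goes at most 41.7 mm and 7.16 degrees, less where a joint would pass 70% of its speed; a pose out of reach is approached as far as the arm can. A call with a gripper value outside its range is refused whole. "fingers" is the finger opening in m, from 0 to 0.0854, set as the call begins (left out, the last holds). The fingers move at their own pace and stop on an object; the grip force is fixed at half the most. Time passes only in rows, so rows that repeat a pose let the fingers close. It gives the time, the measured TCP pose, the force, the opening and the grip force at its end, in the units of the state.
- telemetry.read_state(): the state, without advancing time (a new reading comes with each control period).
- vision.snapshot(name): name is "scene" or "top" or "wrist"; returns a dict with "img" (384x512x3 uint8, blue, green, red), "intrinsics" (3x3 intrinsics, pixels), "rvec" (rotation vector, rad) and "tvec" (3), from world to camera coordinates, as OpenCV has them. Camera axes: x right, y down, z forward; pixel columns grow to the right and rows downward; lengths in m; the calibration is good to about 2 mm. A picture is of the moment at which its call begins. There is no depth.
- workorder.hand_in(): hands the job in; it is judged then, once.
The state is a dict: "time": time; "joint_pos": joint angles; "qd": joint speeds; "joint_efforts": joint torques, N m; "tcp_pos": TCP position; "eef_rot": TCP orientation; "contact_force": force on the tool from outside, world axes, zero at the start; "torque": the same for the moment, N m; "finger_gap": opening from 0.0 (shut) to 1.0 (fully open); "grasp_force": force on a finger pad.
Only numpy, scipy, OpenCV 4.12 (cv2) and the standard library are available. Lean on these libraries where they do the work, as an engineer would, in place of code of your own. Each camera call takes 0.05 s, during which the arm holds its last target. There are 200 camera calls.

## Task

Slide the round stand with the coiled fossil along the board, flat on it and without lifting it, until it is centred in the middle ring, and let go of it. Then take the magnifier by its handle from its rest, carry it up and over the top of the row of books, and hold it level with the lens centred over the fossil, about two centimetres above it and touching nothing. Finish there, still holding the magnifier; leave everything else on the desk where it is and do not bump the row of books.

Things in the scene. Friction and masses are not known exactly. Their poses are not given: they have to be found in the camera images.
- fossil_stand (a point): Round light-wood stand, 60 mm diameter, 20 mm high, about 0.2 kg, loose, with a brown coiled fossil (38 mm across, 14 mm high) fixed on top; the round side is free to grip. The point is the centre of the wooden stand, 10 mm above its underside; z up. It starts in one of the two end rings of the board.
- fossil_top (a point): Top centre of the coiled fossil, 34 mm above the underside of its stand (24 mm above fossil_stand); same body, z up.
- fossil: The same stand with fossil; origin at the centre of its underside.
- board: Fixed flat wooden board 300 x 110 mm, 12 mm thick, with three thin inlaid brass rings (inner radius 40 mm, flush) in a row along its x axis at x = -95, 0 and +95 mm. Origin at the centre of its underside, x along its length, z up. It lies left or right of the row of books.
- mid_ring (a point): Centre of the middle ring, on the board's top face (12 mm above the desk); axes as the board.
- crystal: Square light-wood stand 52 x 52 x 14 mm with a green crystal (26 mm high in all), in the other end ring of the board. Loose, to be left alone. Origin at the centre of its underside.
- handle (a point): Grip point of the magnifier: middle of its straight black handle, half-way up. The handle is 100 mm long, 16 mm wide (its y), 12 mm high (its z), flat-sided, running along the magnifier's x from 50 mm behind to 50 mm ahead of this point; the lens is at +x. Magnifier about 0.13 kg, loose. It balances between handle point and lens, about 30 to 40 mm ahead of this point.
- lens (a point): Centre of the magnifier's round lens, half-way up its metal rim (rim 72 mm outer diameter, 12 mm high, so its underside is 6 mm below this point); 90 mm ahead (+x) of handle at the same height. Same axes; z is the lens axis.
- magnifier: The whole magnifier, origin at the centre of the lens's underside; x points away from the handle, z up.
- rest: Fixed light-wood rest for the magnifier, base 190 x 70 x 10 mm (x from -100 to +90 mm). The magnifier lies level along its x, underside 40 mm above the desk: the lens on a round post (40 mm across) at x = +45 mm, the handle's tail on a post at x = -86 mm (12 mm long, with 8 mm high cheeks beside the handle, reaching 48 mm above the desk and 30 mm wide). The handle is free between the posts; 30 mm of air under it. Origin at the underside on the desk.
- books: Fixed row of pocket books in a wooden trough, 360 mm long along its x, 72 mm wide (y), 98 mm high, standing between board and rest; origin at the centre of its underside, z up.
- elephant: Ceramic elephant figure standing on top of the row of books near its far (+x) end, about 76 mm long, 50 mm wide, 55 mm high (top 153 mm above the desk). Loose. Origin at its underside.
- pen_mug: Mug with pencils, 80 mm across, 160 mm high with pencils. Loose. Origin at its underside.
- paperweight: Glass paperweight, 68 mm across, 36 mm high. Loose. Origin at its underside.
- glasses_case: Black spectacle case 150 x 55 x 30 mm. Loose. Origin at its underside.
- stapler: Metal stapler 130 x 36 x 43 mm. Loose. Origin at its underside.
Mind the look-alikes: they are no part of the job. Of the things that look like the magnifier, the middle-sized one is meant.

How it is judged:
On the way, in this order (a step that is already met when the one before it is completed fails the run):
1. the fossil's stand is in the middle ring and let go (horizontal distance between fossil_stand and mid_ring below 0.01 m and angle between fossil_stand's own z axis and vertical below 0.1 rad and linear speed of fossil below 0.01 m/s and contact force between the fingers and fossil below 0.05 N), for 0.2 s.
2. the magnifier is carried over the top of the row of books (y of lens in the frame of books between -0.04 and 0.04 m and height (world z) of lens above 0.104 m and contact force between the fingers and magnifier above 0.5 N), for 0.04 s.
At the end, for the whole second after the job is handed in: Stand flat on the board within 10 mm of the middle ring's centre, not touched. Magnifier held still in the gripper, lens within 12 mm sideways of the fossil's centre, level within 0.15 rad, rim underside 8 to 35 mm above the fossil, not touching fossil, board, crystal, books or rest (all of step 1 and z of fossil_stand in the frame of board below 0.025 m and horizontal distance between lens and fossil_top below 0.012 m and z of lens in the frame of fossil_top between 0.014 and 0.041 m and angle between lens's own z axis and vertical below 0.15 rad and linear speed of magnifier below 0.02 m/s and contact force between the fingers and magnifier above 0.5 N and contact force between each of magnifier, the arm and fossil below 0.05 N and contact force between magnifier and board below 0.05 N and contact force between magnifier and crystal below 0.05 N and contact force between magnifier and books below 0.05 N and contact force between magnifier and rest below 0.05 N); the arm keeps its last pose, push and grip.
It fails at once if the fossil's stand is lifted more than 6 mm off the board or tipped (z of fossil_stand in the frame of board above 0.028 m or angle between fossil_stand's own z axis and vertical above 0.25 rad).
It fails at once if the row of books is bumped (contact force between books and the arm above 4 N or contact force between books and the fingers above 4 N or contact force between books and magnifier above 4 N).
It fails at once if the magnifier hits the fossil (contact force between magnifier and fossil above 1 N).
It fails at once if another thing on the desk is displaced by more than 15 mm (distance of any of elephant, crystal, pen_mug, paperweight, glasses_case, stapler from where it was at the start of the episode above 0.015 m).
It also fails if it takes over 64 s, if anything falls off the work surface, if the arm or the gripper's body presses on something with over 40 N, if the wrist force passes 120 N, or if a joint passes its speed limit or range.

## Working session

There is one attempt and no reset: what is moved stays moved. The work goes in short steps, Python scripts to look and compute and a tool call to move; the robot and the scene stay as the last step left them, time stands still between calls to the robot, and variables do not carry over. Pictures are saved under pics/ and viewed, at most 10 in all, crops included, and the job is handed in when it is done.

Besides the shell and the picture viewer there is one more tool, called after "Call:" by a JSON object that holds its "fn" and its "kwargs". step_arm: Moves the arm, as the interface text tells. Its arguments: {"type":"object","properties":{"commands":{"type":"array","items":{"type":"object","properties":{"dx":{"type":"number"},"dy":{"type":"number"},"dz":{"type":"number"},"rx":{"type":"number"},"ry":{"type":"number"},"rz":{"type":"number"}}}},"fingers":{"type":"number"}},"required":["commands"]}

```bash
mkdir -p pics
cat > h.py <<'E'
import numpy as np, cv2
from cell import telemetry, vision, workorder, robot
def snap(n,f):
    s=vision.snapshot(n); cv2.imwrite(f'pics/{f}.png',s['img']); np.savez(f'pics/{f}.npz',**{k:np.array(v) for k,v in s.items()}); return s
def load(f): return dict(np.load(f'pics/{f}.npz'))
def ray(s,u,v):
    R=cv2.Rodrigues(np.array(s['rvec'],float))[0]; t=np.array(s['tvec'],float).ravel(); K=np.array(s['intrinsics'],float)
    return -R.T@t, R.T@np.linalg.inv(K)@[u,v,1]
def onz(s,u,v,z):
    o,d=ray(s,u,v); return o+d*(z-o[2])/d[2]
def proj(s,p):
    return cv2.projectPoints(np.array(p,float).reshape(-1,3),np.array(s['rvec'],float),np.array(s['tvec'],float),np.array(s['intrinsics'],float),None)[0].reshape(-1,2)
E
python3 - <<'E'
from h import *
a=snap('top','top0');b=snap('scene','scene0')
print(telemetry.read_state(),robot.pinch_z)
for s in(a,b): print(ray(s,256,192),s['intrinsics'])
E
```

```text
{'time': 0.1, 'joint_pos': array([-1.3087572 ,  0.62926095,  0.03842905,  1.51824746, -0.02698132,
        0.99631162, -0.01999249]), 'qd': array([-0.00085027, -0.00179975,  0.0010587 , -0.00238826,  0.00131752,
       -0.00061612, -0.00108151]), 'joint_efforts': array([ 3.90917950e-03, -5.64519238e+01,  1.23085320e+00, -1.93969363e+01,
        1.13817374e-02,  5.49928940e-03, -2.48993751e-05]), 'tcp_pos': array([0.20908749, 0.61486801, 0.2304826 ]), 'eef_rot': array([-5.12575741e-01, -3.09923501e+00,  2.65541645e-03]), 'contact_force': array([-0.24360112, -0.44465745,  0.13790786]), 'torque': array([ 0.02869068,  0.07442297, -0.01053931]), 'grasp_force': 0.0, 'finger_gap': 0.999294447030678} 0.0187
(array([ 0.29390704, -0.00548692,  1.07280844]), array([ 0.10755874,  0.006043  , -0.99421061])) [[347.66894341   0.         254.5010489 ]
 [  0.         347.66894341 189.75907357]
 [  0.           0.           1.        ]]
(array([0.78369902, 0.57442384, 1.19600033]), array([-0.28522329, -0.44816769, -0.84732839])) [[414.11367863   0.         258.00883199]
 [  0.         414.11367863 186.95390082]
 [  0.           0.           1.        ]]
```

View pics/top0.png

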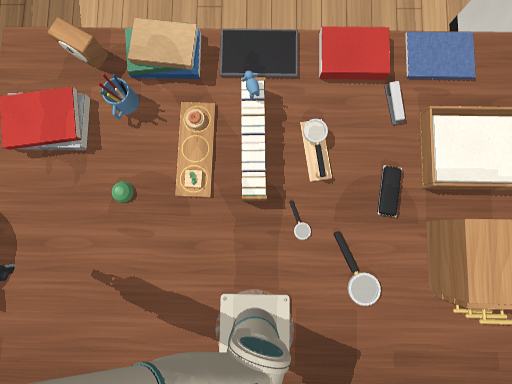

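View pics/scene0.png

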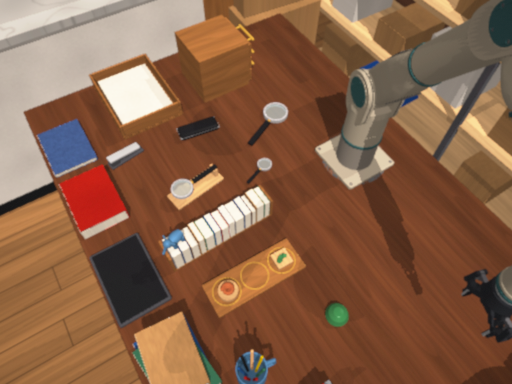

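The top view shows the board at left, with the fossil at about (195,119), the middle ring at (195,148) and the crystal at (193,178). The books are at about (253,140) with the elephant at (252,84). There are three magnifiers: small at (302,231), middle-sized on the rest at (315,131), and large at (364,289). The one on the light-wood rest is the middle-sized one, so that is the one meant. I'll confirm it in an enlarged crop and measure.

Run:
```python
from h import *
s=load('top0'); im=s['img']
cv2.imwrite('pics/crop0.png',cv2.resize(im[65:215,165:345],None,fx=4.4,fy=4,interpolation=cv2.INTER_CUBIC) if 0 else cv2.resize(im[65:215,165:345],None,fx=4,fy=4,interpolation=cv2.INTER_CUBIC))
s=load('scene0'); im=s['img']
cv2.imwrite('pics/crop1.png',cv2.resize(im[155:315,150:310],None,fx=3.75,fy=3.75,interpolation=cv2.INTER_CUBIC))
```

```text
(no output)
```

View pics/crop0.png

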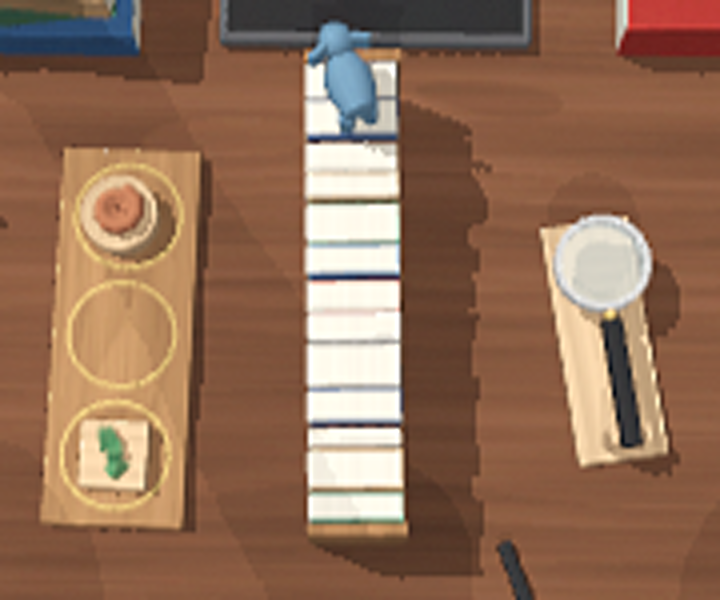

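View pics/crop1.png

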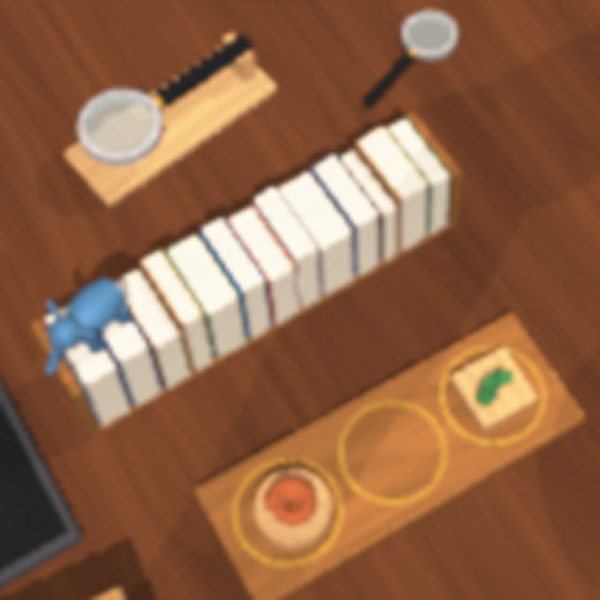

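The crops confirm it: the middle-sized magnifier lies on the light-wood rest, lens at crop (603,264), black handle running to (630,445). The fossil stand is in the far ring at crop (120,213), and the mid ring is at (122,334). Now I'll take precise positions in both views.

```bash
cat > meas.py <<'E'
from h import *
def blob(m,c,r):
    """pixels of mask m within r of c"""
    z=np.zeros(m.shape,np.uint8); cv2.circle(z,tuple(c),r,1,-1); return (m&(z>0)).astype(np.uint8)
def cen(b):
    ys,xs=np.nonzero(b); return xs.mean(),ys.mean(),len(xs)
E
python3 - <<'E'
from meas import *
for n,mid,fos,lens,hand in(('top0',(195,148),(195,118),(315,131),(320,161)),('scene0',(255,275),(227,291),(182,188),(204,176))):
    s=load(n); im=s['img']; hsv=cv2.cvtColor(im,cv2.COLOR_BGR2HSV).astype(int); H,S,V=hsv[...,0],hsv[...,1],hsv[...,2]
    print(n)
    for nm,c in(('mid',mid),('fos',fos),('lens',lens),('hand',hand)): print(nm,hsv[c[1],c[0]])
    for nm,c in (('ringrow',mid),('fosrow',fos),('lensrow',lens)):
        print(nm,[tuple(hsv[c[1],x]) for x in range(c[0]-18,c[0]+19,1)].__str__().replace('np.int64',''))
E
```

```text
top0
mid [ 15 121 209]
fos [ 10 133 209]
lens [ 23  19 215]
hand [130  13  58]
ringrow [((9), (135), (132)), ((19), (102), (229)), ((15), (124), (199)), ((15), (126), (198)), ((17), (118), (222)), ((21), (115), (240)), ((14), (125), (190)), ((14), (123), (191)), ((14), (123), (191)), ((15), (123), (204)), ((15), (124), (198)), ((15), (121), (204)), ((15), (121), (205)), ((15), (120), (209)), ((15), (122), (202)), ((15), (124), (201)), ((15), (124), (197)), ((15), (123), (201)), ((15), (121), (209)), ((15), (121), (208)), ((15), (119), (207)), ((15), (120), (210)), ((15), (123), (203)), ((15), (124), (187)), ((14), (126), (188)), ((15), (123), (184)), ((15), (128), (182)), ((14), (129), (176)), ((15), (126), (182)), ((14), (127), (179)), ((14), (128), (173)), ((21), (120), (224)), ((17), (123), (203)), ((15), (124), (195)), ((14), (126), (186)), ((15), (123), (199)), ((11), (132), (77))]
fosrow [((11), (136), (135)), ((11), (135), (134)), ((10), (137), (130)), ((15), (124), (205)), ((15), (124), (197)), ((15), (123), (201)), ((19), (119), (223)), ((19), (126), (210)), ((16), (86), (22
[... 3215 characters left out ...]
), ((10), (172), (117)), ((9), (143), (123)), ((8), (68), (162)), ((8), (29), (200)), ((10), (12), (196)), ((19), (11), (178)), ((17), (23), (177)), ((17), (26), (179)), ((18), (30), (189)), ((19), (34), (202)), ((18), (36), (210)), ((20), (35), (210)), ((19), (36), (211)), ((19), (37), (212)), ((19), (38), (213)), ((19), (37), (211)), ((20), (38), (210)), ((19), (37), (211)), ((20), (38), (212)), ((20), (38), (213)), ((20), (38), (212)), ((20), (38), (209)), ((20), (35), (211)), ((16), (22), (218)), ((8), (20), (203)), ((12), (78), (199)), ((15), (122), (232)), ((17), (120), (245)), ((18), (118), (247)), ((19), (116), (249)), ((19), (114), (250)), ((19), (115), (250)), ((19), (115), (249))]
```

```bash
cat >> meas.py <<'E'
def circ(P):
    P=np.array(P)[:,:2]
    for _ in range(4):
        A=np.c_[2*P,np.ones(len(P))]; x=np.linalg.lstsq(A,(P**2).sum(1),rcond=None)[0]
        r=np.sqrt(x[2]+x[:2]@x[:2]); e=abs(np.hypot(*(P-x[:2]).T)-r); P=P[e<=max(.003,np.quantile(e,.9))] if e.max()>.003 else P
    return x[:2].round(4),round(r,4)
def hull(b):
    c=max(cv2.findContours(b,cv2.RETR_EXTERNAL,cv2.CHAIN_APPROX_NONE)[0],key=cv2.contourArea)
    return c.reshape(-1,2)
def pts(s,uv,z): return np.array([onz(s,u,v,z) for u,v in uv])
def hsv(s): return np.moveaxis(cv2.cvtColor(s['img'],cv2.COLOR_BGR2HSV).astype(int),2,0)
E
cat > m1.py <<'E'
from meas import *
for n,mid,fos,cry,lens,hand in(('top0',(195,148),(195,118),(193,178),(315,131),(320,161)),('scene0',(255,275),(227,291),(281,260),(182,188),(206,174))):
    s=load(n); H,S,V=hsv(s); t=n=='top0'; print(n)
    ring=(H>=17)&(H<26)&(S>(100 if t else 170))&(V>190)
    for c in(mid,fos,cry):
        b=blob(ring,c,19); P=pts(s,np.argwhere(b)[:,::-1],.012); p0=onz(s,*c,.012); d=np.hypot(*(P-p0)[:,:2].T); print('ring',circ(P[(d>.03)&(d<.052)]))
    st=((S<(100 if t else 140))&(V>185))|((H<=11)&(V>150)&(S>(120 if t else 150)))
    b=blob(st,fos,14); b=cv2.morphologyEx(b,cv2.MORPH_OPEN,np.ones((3,3),np.uint8)); print('stand',circ(pts(s,hull(b),.032)))
    f=blob((H<=11)&(V>120)&(S>(120 if t else 150)),fos,11); u,v,k=cen(f); print('fossil c @.038',onz(s,u,v,.038).round(4),k)
    b=blob((S<60)&(V>150),lens,20); b=cv2.morphologyEx(b,cv2.MORPH_OPEN,np.ones((3,3),np.uint8)); print('lens',circ(pts(s,hull(b),.050)))
    b=blob((V<90),hand,24 if t else 22); k,l,st_,_=cv2.connectedComponentsWithStats(b); i=1+st_[1:,4].argmax(); P=pts(s,np.argwhere(l==i)[:,::-1],.050)[:,:2]
    m=P.mean(0); w,vv=np.linalg.eigh(np.cov(P.T)); d=vv[:,1]; q=(P-m)@d; print('handle',m.round(4),d.round(3),q.min().round(3),q.max().round(3),len(P))
    E=lambda L:[onz(s,u,v,z)[:2].round(3) for u,v,z in L]
    if t:
        f=lambda a,b,z:(165+a/4-.4,65+b/4-.4,z)
        print('books top corners',E([f(305,60,.098),f(398,60,.098),f(308,528,.098),f(406,528,.098)]))
        print('board',E([f(64,150,.012),f(201,151,.012),f(42,525,.012),f(183,527,.012)]))
        print('rest',E([f(541,230,.01),f(582,467,.01),f(668,453,.01)]))
        print('eleph',E([f(352,90,.14)]))
E
python3 m1.py
```

```text
top0
ring (array([0.5433, 0.1934]), np.float64(0.0418))
ring (array([0.6382, 0.1913]), np.float64(0.0416))
ring (array([0.4485, 0.1952]), np.float64(0.0417))
stand (array([0.6346, 0.1993]), np.float64(0.0246))
fossil c @.038 [0.6351 0.1932 0.038 ] 109
lens (array([ 0.5943, -0.1747]), np.float64(0.0362))
handle [ 0.5021 -0.1889] [-0.988 -0.154] -0.05 0.048 170
books top corners [array([0.73, 0.05]), array([ 0.731, -0.018]), array([0.386, 0.041]), array([ 0.387, -0.028])]
board [array([0.692, 0.244]), array([0.692, 0.135]), array([0.393, 0.249]), array([0.393, 0.141])]
rest [array([ 0.632, -0.134]), array([ 0.444, -0.165]), array([ 0.456, -0.231])]
eleph [array([0.69 , 0.014])]
scene0
ring (array([0.5448, 0.1936]), np.float64(0.0416))
ring (array([0.64  , 0.1915]), np.float64(0.0414))
ring (array([0.4501, 0.1955]), np.float64(0.0413))
stand (array([0.6389, 0.201 ]), np.float64(0.0272))
fossil c @.038 [0.6366 0.1939 0.038 ] 134
lens (array([ 0.5973, -0.1736]), np.float64(0.0366))
handle [ 0.5049 -0.1872] [-0.985 -0.172] -0.048 0.05 111
```

Call:
{"fn": "step_arm", "kwargs": {"commands": [{"dx": 0.03, "dy": -0.03, "rz": 0.3}, {"dx": 0.06, "dy": -0.06, "rz": 0.6}, {"dx": 0.09, "dy": -0.09, "rz": 0.9}, {"dx": 0.12, "dy": -0.12, "rz": 1.2}, {"dx": 0.15, "dy": -0.147, "rz": 1.5}, {"dx": 0.18, "dy": -0.177, "rz": 1.8}, {"dx": 0.21, "dy": -0.206, "rz": 2.1}, {"dx": 0.24, "dy": -0.235, "rz": 2.4}, {"dx": 0.27, "dy": -0.265, "rz": 2.7}, {"dx": 0.3, "dy": -0.295, "rz": 3}, {"dx": 0.33, "dy": -0.324, "rz": 3}, {"dx": 0.36, "dy": -0.353, "rz": 3}, {"dx": 0.39, "dy": -0.383, "rz": 3}, {"dx": 0.41, "dy": -0.404, "rz": 3}, {"dx": 0.428, "dy": -0.421, "rz": 3}, {"dx": 0.428, "dy": -0.421, "dz": -0.03, "rz": 3}, {"dx": 0.428, "dy": -0.421, "dz": -0.06, "rz": 3}, {"dx": 0.428, "dy": -0.421, "dz": -0.08, "rz": 3}, {"dx": 0.428, "dy": -0.421, "dz": -0.08, "rz": 3}, {"dx": 0.428, "dy": -0.421, "dz": -0.08, "rz": 3}], "fingers": 0.0854}}

```text
invalid input at $.commands[0]: expected keys dx, dy, dz, rx, ry, rz
```

Run:
```python
from meas import *
s=snap('wrist','w0'); st=telemetry.read_state(); print(st['tcp_pos'],st['eef_rot'],st['joint_pos'])
print(ray(s,256,192), proj(s,[[.637,.194,.032],[.5435,.1935,.012],[.637,.194,.05]]))
```

```text
[0.20909528 0.61497318 0.23061634] [-5.12549537e-01 -3.09928033e+00  2.18452685e-03] [-1.30879657  0.62912474  0.03843496  1.51810558 -0.02697957  0.9962872
 -0.02001009]
(array([0.13929703, 0.63874358, 0.37401606]), array([ 0.27520408, -0.0967675 , -0.95650408])) [[ 97.82158072 488.75494632]
 [ 76.97949733 436.87139076]
 [ 92.21723144 502.50841607]]
```

View pics/w0.png

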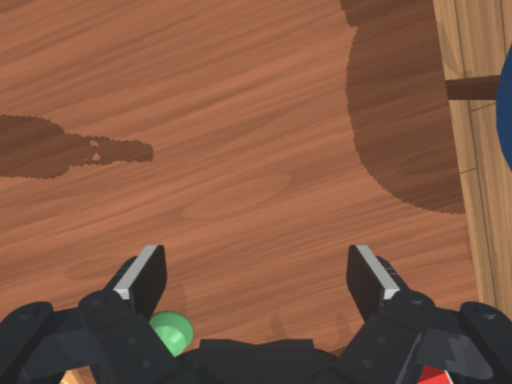

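The move was refused because every row needs all six keys, so this wrist picture is still from the start pose: empty desk, with the open fingers at (140,280) and (375,280). I'll resend it.

Call:
{"fn": "step_arm", "kwargs": {"commands": [{"dx": 0.03, "dy": -0.03, "dz": 0, "rx": 0, "ry": 0, "rz": 0.3}, {"dx": 0.06, "dy": -0.06, "dz": 0, "rx": 0, "ry": 0, "rz": 0.6}, {"dx": 0.09, "dy": -0.09, "dz": 0, "rx": 0, "ry": 0, "rz": 0.9}, {"dx": 0.12, "dy": -0.12, "dz": 0, "rx": 0, "ry": 0, "rz": 1.2}, {"dx": 0.15, "dy": -0.147, "dz": 0, "rx": 0, "ry": 0, "rz": 1.5}, {"dx": 0.18, "dy": -0.177, "dz": 0, "rx": 0, "ry": 0, "rz": 1.8}, {"dx": 0.21, "dy": -0.206, "dz": 0, "rx": 0, "ry": 0, "rz": 2.1}, {"dx": 0.24, "dy": -0.235, "dz": 0, "rx": 0, "ry": 0, "rz": 2.4}, {"dx": 0.27, "dy": -0.265, "dz": 0, "rx": 0, "ry": 0, "rz": 2.7}, {"dx": 0.3, "dy": -0.295, "dz": 0, "rx": 0, "ry": 0, "rz": 3}, {"dx": 0.33, "dy": -0.324, "dz": 0, "rx": 0, "ry": 0, "rz": 3}, {"dx": 0.36, "dy": -0.353, "dz": 0, "rx": 0, "ry": 0, "rz": 3}, {"dx": 0.39, "dy": -0.383, "dz": 0, "rx": 0, "ry": 0, "rz": 3}, {"dx": 0.41, "dy": -0.404, "dz": 0, "rx": 0, "ry": 0, "rz": 3}, {"dx": 0.428, "dy": -0.421, "dz": 0, "rx": 0, "ry": 0, "rz": 3}, {"dx": 0.428, "dy": -0.421, "dz": -0.03, "rx": 0, "ry": 0, "rz": 3}, {"dx": 0.428, "dy": -0.421, "dz": -0.06, "rx": 0, "ry": 0, "rz": 3}, {"dx": 0.428, "dy": -0.421, "dz": -0.08, "rx": 0, "ry": 0, "rz": 3}, {"dx": 0.428, "dy": -0.421, "dz": -0.08, "rx": 0, "ry": 0, "rz": 3}, {"dx": 0.428, "dy": -0.421, "dz": -0.08, "rx": 0, "ry": 0, "rz": 3}], "fingers": 0.0854}}

```text
time: 1.82
tcp_pos: [0.6365, 0.1942, 0.1503]
eef_rot: [-0.021, -3.139, 0.001]
contact_force: [0.7, 0.1, -0.4]
finger_gap: 1.001
grasp_force: 0.0
```

Run:
```python
from meas import *
s=snap('wrist','w1'); st=telemetry.read_state(); print(st['tcp_pos'],st['eef_rot'],st['joint_pos'])
print(ray(s,256,192), proj(s,[[.637,.194,.032],[.5435,.1935,.012],[.637,.194,.05]]))
```

```text
[0.63765745 0.19463517 0.1518725 ] [2.12041914e-02 3.14103858e+00 2.70874469e-04] [-0.31643609  0.7367448  -0.03817584  1.54135839  0.0337443   0.86362089
  1.19066258]
(array([0.56309121, 0.19523162, 0.29399047]), array([ 0.28864088, -0.00664658, -0.95741504])) [[256.58856417 186.48814462]
 [254.64227336  75.25158248]
 [256.56450899 192.39933798]]
```

View pics/w1.png

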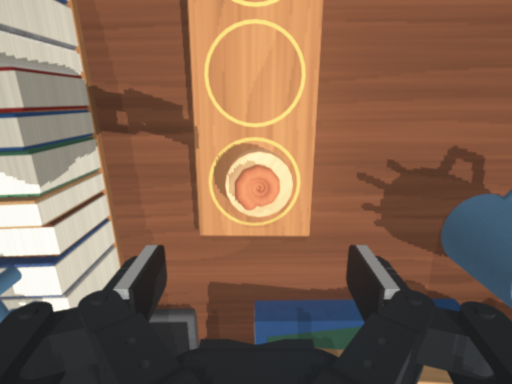

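The wrist view shows the stand at (260,184), the mid ring at (255,75), and the fingers straddling along y. I'll measure it precisely.

Run:
```python
from meas import *
s=load('w1'); H,S,V=hsv(s)
b=blob(((S<105)&(V>150))|(H<=11)&(V>130)&(S>120),(260,184),36); b=cv2.morphologyEx(b,cv2.MORPH_OPEN,np.ones((3,3),np.uint8)); h=hull(b)
print(cv2.boundingRect(h))
print('stand',circ(pts(s,h,.032)))
f=blob((H<=11)&(V>120)&(S>120),(260,186),26);u,v,k=cen(f);print(u,v,onz(s,u,v,.040))
ring=(H>=17)&(H<26)&(S>100)&(V>190)
for c,r in(((254,73),60),((255,182),55)):
    P=pts(s,np.argwhere(blob(ring,c,r))[:,::-1],.012); d=np.hypot(*(P-onz(s,*c,.012))[:,:2].T); print('ring',circ(P[(d>.034)&(d<.048)]))
```

```text
(226, 152, 67, 65)
stand (array([0.6355, 0.1966]), np.float64(0.0286))
256.27376171352074 186.50200803212851 [0.63475213 0.19376802 0.04      ]
ring (array([0.5434, 0.1933]), np.float64(0.0417))
ring (array([0.6391, 0.1915]), np.float64(0.0418))
```

Call:
{"fn": "step_arm", "kwargs": {"commands": [{"dx": -0.002, "dy": 0.001, "dz": -0.03, "rx": 0, "ry": 0, "rz": 0}, {"dx": -0.002, "dy": 0.001, "dz": -0.06, "rx": 0, "ry": 0, "rz": 0}, {"dx": -0.002, "dy": 0.001, "dz": -0.085, "rx": 0, "ry": 0, "rz": 0}, {"dx": -0.002, "dy": 0.001, "dz": -0.105, "rx": 0, "ry": 0, "rz": 0}, {"dx": -0.002, "dy": 0.001, "dz": -0.12, "rx": 0, "ry": 0, "rz": 0}, {"dx": -0.002, "dy": 0.001, "dz": -0.13, "rx": 0, "ry": 0, "rz": 0}, {"dx": -0.002, "dy": 0.001, "dz": -0.136, "rx": 0, "ry": 0, "rz": 0}, {"dx": -0.002, "dy": 0.001, "dz": -0.138, "rx": 0, "ry": 0, "rz": 0}, {"dx": -0.002, "dy": 0.001, "dz": -0.138, "rx": 0, "ry": 0, "rz": 0}, {"dx": -0.002, "dy": 0.001, "dz": -0.138, "rx": 0, "ry": 0, "rz": 0}]}}

```text
time: 2.7
tcp_pos: [0.6362, 0.1957, 0.0145]
eef_rot: [0.022, 3.14, 0.001]
contact_force: [0.8, 0.3, 1.5]
finger_gap: 1.0
grasp_force: 0.0
```

Call:
{"fn": "step_arm", "kwargs": {"commands": [{"dx": 0, "dy": 0, "dz": 0, "rx": 0, "ry": 0, "rz": 0}, {"dx": 0, "dy": 0, "dz": 0, "rx": 0, "ry": 0, "rz": 0}, {"dx": 0, "dy": 0, "dz": 0, "rx": 0, "ry": 0, "rz": 0}, {"dx": 0, "dy": 0, "dz": 0, "rx": 0, "ry": 0, "rz": 0}, {"dx": 0, "dy": 0, "dz": 0, "rx": 0, "ry": 0, "rz": 0}, {"dx": 0, "dy": 0, "dz": 0, "rx": 0, "ry": 0, "rz": 0}, {"dx": 0, "dy": 0, "dz": 0, "rx": 0, "ry": 0, "rz": 0}, {"dx": 0, "dy": 0, "dz": 0, "rx": 0, "ry": 0, "rz": 0}], "fingers": 0.05}}

```text
time: 3.37
tcp_pos: [0.636, 0.1958, 0.0148]
eef_rot: [0.021, 3.14, 0.001]
contact_force: [-0.3, -0.3, 5.2]
finger_gap: 0.677
grasp_force: 63.8
```

Call:
{"fn": "step_arm", "kwargs": {"commands": [{"dx": -0.004, "dy": 0, "dz": 0, "rx": 0, "ry": 0, "rz": 0}, {"dx": -0.012, "dy": 0, "dz": 0, "rx": 0, "ry": 0, "rz": 0}, {"dx": -0.022, "dy": 0, "dz": 0, "rx": 0, "ry": 0, "rz": 0}, {"dx": -0.032, "dy": -0.001, "dz": 0, "rx": 0, "ry": 0, "rz": 0}, {"dx": -0.042, "dy": -0.001, "dz": 0, "rx": 0, "ry": 0, "rz": 0}, {"dx": -0.052, "dy": -0.001, "dz": 0, "rx": 0, "ry": 0, "rz": 0}, {"dx": -0.062, "dy": -0.001, "dz": 0, "rx": 0, "ry": 0, "rz": 0}, {"dx": -0.072, "dy": -0.002, "dz": 0, "rx": 0, "ry": 0, "rz": 0}, {"dx": -0.082, "dy": -0.002, "dz": 0, "rx": 0, "ry": 0, "rz": 0}, {"dx": -0.088, "dy": -0.002, "dz": 0, "rx": 0, "ry": 0, "rz": 0}, {"dx": -0.091, "dy": -0.002, "dz": 0, "rx": 0, "ry": 0, "rz": 0}, {"dx": -0.092, "dy": -0.002, "dz": 0, "rx": 0, "ry": 0, "rz": 0}, {"dx": -0.092, "dy": -0.002, "dz": 0, "rx": 0, "ry": 0, "rz": 0}, {"dx": -0.092, "dy": -0.002, "dz": 0, "rx": 0, "ry": 0, "rz": 0}]}}

```text
time: 4.53
tcp_pos: [0.5451, 0.1941, 0.0148]
eef_rot: [0.021, 3.137, 0.003]
contact_force: [3.6, 0.4, 6.7]
finger_gap: 0.677
grasp_force: 64.8
```

```bash
cat > m2.py <<'E'
import sys
from meas import *
s=snap('wrist',sys.argv[1]); H,S,V=hsv(s); c=proj(s,[.544,.194,.032])[0].astype(int); R=int(.036*np.linalg.norm(proj(s,[.544,.194,.032])-proj(s,[.544,.234,.032]))/.04)
print(c,R)
b=blob(((S<105)&(V>150))|(H<=11)&(V>130)&(S>120),c,R); b=cv2.morphologyEx(b,cv2.MORPH_OPEN,np.ones((3,3),np.uint8)); h=hull(b)
print('stand',circ(pts(s,h,.032)))
u,v,k=cen(blob((H<=11)&(V>120)&(S>120),c,R*3//4)); print('fossil',onz(s,u,v,.040).round(4))
ring=(H>=17)&(H<26)&(S>100)&(V>190)
P=pts(s,np.argwhere(ring)[:,::-1],.012); d=np.hypot(*(P-[.5437,.1934,.012])[:,:2].T); q=(d>.037)&(d<.047); print('ring',q.sum(),circ(P[q]))
print(telemetry.read_state()['tcp_pos'])
E
python3 m2.py w2
```

```text
[256 263] 78
stand (array([0.5512, 0.1915]), np.float64(0.0215))
fossil [0.5434 0.192  0.04  ]
ring 1344 (array([0.5439, 0.1932]), np.float64(0.0422))
[0.54513517 0.19412441 0.01478355]
```

View pics/w2.png

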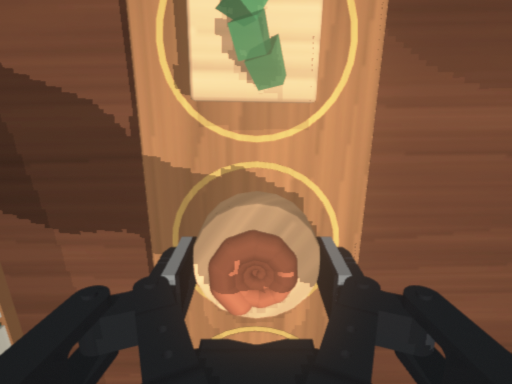

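The wrist view shows the stand held between the pads at about (256,265), inside the mid ring, with the crystal untouched at (255,45). I'll release it, lift clear and check.

Call:
{"fn": "step_arm", "kwargs": {"commands": [{"dx": 0, "dy": 0, "dz": 0, "rx": 0, "ry": 0, "rz": 0}, {"dx": 0, "dy": 0, "dz": 0, "rx": 0, "ry": 0, "rz": 0}, {"dx": 0, "dy": 0, "dz": 0, "rx": 0, "ry": 0, "rz": 0}, {"dx": 0, "dy": 0, "dz": 0, "rx": 0, "ry": 0, "rz": 0}, {"dx": 0, "dy": 0, "dz": 0, "rx": 0, "ry": 0, "rz": 0}, {"dx": 0, "dy": 0, "dz": 0, "rx": 0, "ry": 0, "rz": 0}, {"dx": 0, "dy": 0, "dz": 0.005, "rx": 0, "ry": 0, "rz": 0}, {"dx": 0, "dy": 0, "dz": 0.015, "rx": 0, "ry": 0, "rz": 0}, {"dx": 0, "dy": 0, "dz": 0.035, "rx": 0, "ry": 0, "rz": 0}, {"dx": 0, "dy": 0, "dz": 0.065, "rx": 0, "ry": 0, "rz": 0}, {"dx": 0, "dy": 0, "dz": 0.1, "rx": 0, "ry": 0, "rz": 0}, {"dx": 0, "dy": 0, "dz": 0.14, "rx": 0, "ry": 0, "rz": 0}, {"dx": 0, "dy": 0, "dz": 0.18, "rx": 0, "ry": 0, "rz": 0}, {"dx": 0, "dy": 0, "dz": 0.21, "rx": 0, "ry": 0, "rz": 0}, {"dx": 0, "dy": 0, "dz": 0.21, "rx": 0, "ry": 0, "rz": 0}, {"dx": 0, "dy": 0, "dz": 0.21, "rx": 0, "ry": 0, "rz": 0}], "fingers": 0.0854}}

```text
time: 5.92
tcp_pos: [0.5444, 0.1938, 0.2263]
eef_rot: [0.022, 3.136, 0.003]
contact_force: [0.0, 0.6, -0.6]
finger_gap: 1.005
grasp_force: 0.0
```

```bash
python3 m2.py w3
```

```text
[256 165] 32
stand (array([0.5413, 0.1964]), np.float64(0.0251))
fossil [0.5427 0.1913 0.04  ]
ring 507 (array([0.5428, 0.1929]), np.float64(0.0415))
[0.54314149 0.19331826 0.22433628]
```

Call:
{"fn": "step_arm", "kwargs": {"commands": [{"dx": 0, "dy": -0.02, "dz": 0, "rx": 0, "ry": 0, "rz": 0.2}, {"dx": 0, "dy": -0.055, "dz": 0, "rx": 0, "ry": 0, "rz": 0.4}, {"dx": -0.01, "dy": -0.09, "dz": 0, "rx": 0, "ry": 0, "rz": 0.6}, {"dx": -0.01, "dy": -0.13, "dz": 0, "rx": 0, "ry": 0, "rz": 0.8}, {"dx": -0.02, "dy": -0.17, "dz": 0, "rx": 0, "ry": 0, "rz": 1.0}, {"dx": -0.02, "dy": -0.21, "dz": 0, "rx": 0, "ry": 0, "rz": 1.2}, {"dx": -0.026, "dy": -0.25, "dz": 0, "rx": 0, "ry": 0, "rz": 1.4}, {"dx": -0.026, "dy": -0.29, "dz": 0, "rx": 0, "ry": 0, "rz": 1.6}, {"dx": -0.026, "dy": -0.33, "dz": 0, "rx": 0, "ry": 0, "rz": 1.6}, {"dx": -0.026, "dy": -0.36, "dz": 0, "rx": 0, "ry": 0, "rz": 1.6}, {"dx": -0.026, "dy": -0.38, "dz": 0, "rx": 0, "ry": 0, "rz": 1.6}, {"dx": -0.026, "dy": -0.38, "dz": -0.03, "rx": 0, "ry": 0, "rz": 1.6}, {"dx": -0.026, "dy": -0.38, "dz": -0.055, "rx": 0, "ry": 0, "rz": 1.6}, {"dx": -0.026, "dy": -0.38, "dz": -0.07, "rx": 0, "ry": 0, "rz": 1.6}, {"dx": -0.026, "dy": -0.38, "dz": -0.07, "rx": 0, "ry": 0, "rz": 1.6}, {"dx": -0.026, "dy": -0.38, "dz": -0.07, "rx": 0, "ry": 0, "rz": 1.6}], "fingers": 0.0854}}

```text
time: 7.3
tcp_pos: [0.5158, -0.1861, 0.1517]
eef_rot: [0.241, -3.128, -0.003]
contact_force: [0.6, 0.5, 0.9]
finger_gap: 1.002
grasp_force: 0.0
```

Run:
```python
from meas import *
s=snap('wrist','w4'); H,S,V=hsv(s); st=telemetry.read_state(); print(st['tcp_pos'],st['eef_rot'])
c=proj(s,[[.5035,-.188,.052],[.596,-.174,.052]]); print(c)
b=((V<75)&(S<90)).astype(np.uint8); k,l,a,ce=cv2.connectedComponentsWithStats(b)
for i in range(1,k):
    if a[i,4]>300: 
        P=pts(s,np.argwhere(l==i)[:,::-1],.052)[:,:2]; m=P.mean(0); w,vv=np.linalg.eigh(np.cov(P.T)); d=vv[:,1]*np.sign(vv[0,1]); q=(P-m)@d
        print(a[i],m.round(4),np.degrees(np.arctan2(d[1],d[0])).round(1),q.min().round(3),q.max().round(3))
t=load('top0')
```

```text
[ 0.51687806 -0.18636042  0.15288401] [ 2.41694026e-01 -3.13076488e+00 -1.03252828e-03]
[[256.44834167 177.57541048]
 [255.98155371 278.51873449]]
[   0    0   43  125 4591] [ 0.4417 -0.3735] -7.9 -0.043 0.048
[ 35   0  18 123 747] [ 0.4396 -0.3557] -8.4 -0.04 0.047
[360   0  19  49 663] [ 0.38   -0.1263] 21.9 -0.016 0.016
[454  65  58  33 762] [ 0.4068 -0.0392] -65.6 -0.027 0.015
[    0   245   512   139 35628] [ 0.664  -0.1652] -81.4 -0.26 0.257
```

View pics/w4.png

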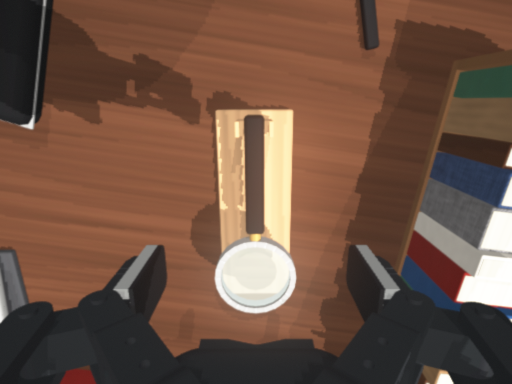

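The wrist view shows the handle at (255,175), aligned between the fingers and matching the prediction, with the lens at (256,274). I'll descend and grip.

Call:
{"fn": "step_arm", "kwargs": {"commands": [{"dx": 0, "dy": 0, "dz": -0.03, "rx": 0, "ry": 0, "rz": 0}, {"dx": 0, "dy": 0, "dz": -0.06, "rx": 0, "ry": 0, "rz": 0}, {"dx": 0, "dy": 0, "dz": -0.085, "rx": 0, "ry": 0, "rz": 0}, {"dx": 0, "dy": 0, "dz": -0.1, "rx": 0, "ry": 0, "rz": 0}, {"dx": 0, "dy": 0, "dz": -0.112, "rx": 0, "ry": 0, "rz": 0}, {"dx": 0, "dy": 0, "dz": -0.12, "rx": 0, "ry": 0, "rz": 0}, {"dx": 0, "dy": 0, "dz": -0.124, "rx": 0, "ry": 0, "rz": 0}, {"dx": 0, "dy": 0, "dz": -0.124, "rx": 0, "ry": 0, "rz": 0}, {"dx": 0, "dy": 0, "dz": -0.124, "rx": 0, "ry": 0, "rz": 0}], "fingers": 0.06}}

```text
time: 8.1
tcp_pos: [0.518, -0.1868, 0.0301]
eef_rot: [-0.241, 3.131, -0.001]
contact_force: [-0.3, -0.2, 0.3]
finger_gap: 0.702
grasp_force: 0.0
```

Call:
{"fn": "step_arm", "kwargs": {"commands": [{"dx": 0, "dy": 0, "dz": 0, "rx": 0, "ry": 0, "rz": 0}, {"dx": 0, "dy": 0, "dz": 0, "rx": 0, "ry": 0, "rz": 0}, {"dx": 0, "dy": 0, "dz": 0, "rx": 0, "ry": 0, "rz": 0}, {"dx": 0, "dy": 0, "dz": 0, "rx": 0, "ry": 0, "rz": 0}, {"dx": 0, "dy": 0, "dz": 0, "rx": 0, "ry": 0, "rz": 0}, {"dx": 0, "dy": 0, "dz": 0, "rx": 0, "ry": 0, "rz": 0}, {"dx": 0, "dy": 0, "dz": 0, "rx": 0, "ry": 0, "rz": 0}, {"dx": 0, "dy": 0, "dz": 0, "rx": 0, "ry": 0, "rz": 0}], "fingers": 0.0}}

```text
time: 8.77
tcp_pos: [0.5176, -0.1867, 0.03]
eef_rot: [-0.242, 3.131, -0.001]
contact_force: [-0.5, 0.4, 6.2]
finger_gap: 0.171
grasp_force: 58.8
```

Call:
{"fn": "step_arm", "kwargs": {"commands": [{"dx": 0, "dy": 0, "dz": 0.003, "rx": 0, "ry": 0, "rz": 0}, {"dx": 0, "dy": 0, "dz": 0.01, "rx": 0, "ry": 0, "rz": 0}, {"dx": 0, "dy": 0, "dz": 0.02, "rx": 0, "ry": 0, "rz": 0}, {"dx": 0, "dy": 0, "dz": 0.035, "rx": 0, "ry": 0, "rz": 0}, {"dx": 0, "dy": 0, "dz": 0.05, "rx": 0, "ry": 0, "rz": 0}, {"dx": 0, "dy": 0, "dz": 0.07, "rx": 0, "ry": 0, "rz": 0}, {"dx": 0, "dy": 0, "dz": 0.09, "rx": 0, "ry": 0, "rz": 0}, {"dx": 0, "dy": 0, "dz": 0.11, "rx": 0, "ry": 0, "rz": 0}, {"dx": 0, "dy": 0, "dz": 0.13, "rx": 0, "ry": 0, "rz": 0}, {"dx": 0, "dy": 0, "dz": 0.15, "rx": 0, "ry": 0, "rz": 0}, {"dx": 0, "dy": 0, "dz": 0.165, "rx": 0, "ry": 0, "rz": 0}, {"dx": 0, "dy": 0, "dz": 0.17, "rx": 0, "ry": 0, "rz": 0}, {"dx": 0, "dy": 0, "dz": 0.17, "rx": 0, "ry": 0, "rz": 0}, {"dx": 0, "dy": 0, "dz": 0.17, "rx": 0, "ry": 0, "rz": 0}]}}

```text
time: 9.93
tcp_pos: [0.5168, -0.1865, 0.1992]
eef_rot: [0.241, -3.132, -0.0]
contact_force: [0.9, 0.1, -1.5]
finger_gap: 0.17
grasp_force: 58.6
```

Run:
```python
from meas import *
st=telemetry.read_state(); print(st['tcp_pos'],st['contact_force'],st['torque'],st['grasp_force'])
s=snap('wrist','w5'); snap('scene','scene5'); snap('top','top5')
# predicted lens at level: 
H,S,V=hsv(s)
z=st['tcp_pos'][2]+.0187
print(proj(s,[[.596,-.174,z+.006]]))
im=np.hstack([cv2.resize(s['img'][150:384,130:382],None,fx=1.6,fy=1.6),cv2.resize(load('scene5')['img'][60:260,100:300],(374,374))]); cv2.imwrite('pics/c5.png',im); print(im.shape)
```

```text
[ 0.51681059 -0.18647054  0.19917391] [ 0.90549723  0.09829445 -1.4997136 ] [0.037918   0.03389948 0.01438964] 58.60896706581116
[[256.88567704 411.40928659]]
(374, 777, 3)
```

View pics/c5.png

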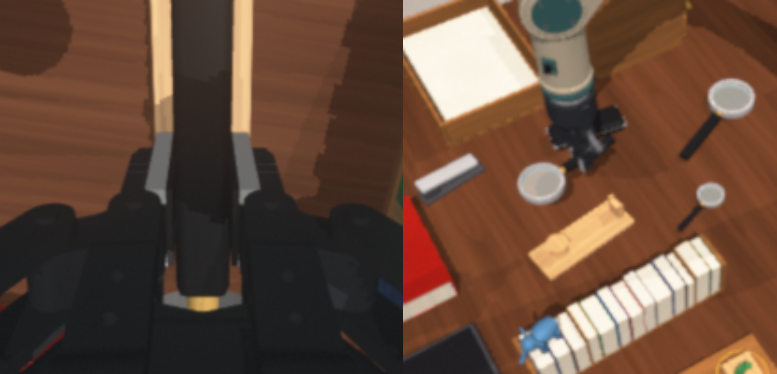

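The magnifier is held by its handle (crop (200,150)), and the lens at right-crop (540,185) is clear of the rest. I'll triangulate the lens to check level.

```bash
cat > m3.py <<'E'
import sys
from meas import *
from scipy.optimize import least_squares
def lens3(a,b,g):
    """lens position from the rim outlines in two views, start guess g"""
    o=[]
    for s in(a,b):
        H,S,V=hsv(s); c=proj(s,g)[0]; r=int(np.linalg.norm(proj(s,g)-proj(s,np.array(g)+[.0,.036,0]))*1.25)
        m=cv2.morphologyEx(blob((S<62)&(V>140),c.astype(int),r),cv2.MORPH_OPEN,np.ones((3,3),np.uint8)); h=cv2.convexHull(hull(m))
        e=cv2.fitEllipse(h); o.append((e[0],e[1],r)); 
    print(o)
    f=lambda p:np.r_[proj(a,p)[0]-o[0][0],proj(b,p)[0]-o[1][0]]
    q=least_squares(f,g); return q.x.round(4),q.fun.round(2)
E
python3 - <<'E'
from m3 import *
print(lens3(load('top5'),load('scene5'),[.595,-.173,.218]))
print('on rest',lens3(load('top0'),load('scene0'),[.596,-.174,.046]))
E
```

```text
[((326.78271484375, 111.80618286132812), (28.16677474975586, 30.944433212280273), 17), ((173.1641387939453, 157.41436767578125), (21.80729866027832, 23.646013259887695), 12)]
(array([ 0.596 , -0.1782,  0.211 ]), array([ 0.04, -0.04,  0.07,  0.03]))
[((315.0877685546875, 130.38119506835938), (24.06427764892578, 24.759082794189453), 14), ((181.7835693359375, 188.0013885498047), (20.193883895874023, 21.80478286743164), 11)]
on rest (array([ 0.5955, -0.1756,  0.046 ]), array([ 0.09, -0.1 ,  0.14,  0.05]))
```

Call:
{"fn": "step_arm", "kwargs": {"commands": [{"dx": -0.005, "dy": 0.01, "dz": 0, "rx": 0, "ry": 0, "rz": 0}, {"dx": -0.01, "dy": 0.03, "dz": 0, "rx": 0, "ry": 0, "rz": 0}, {"dx": -0.02, "dy": 0.05, "dz": 0, "rx": 0, "ry": 0, "rz": 0}, {"dx": -0.025, "dy": 0.075, "dz": 0, "rx": 0, "ry": 0, "rz": 0}, {"dx": -0.03, "dy": 0.1, "dz": 0, "rx": 0, "ry": 0, "rz": 0}, {"dx": -0.035, "dy": 0.125, "dz": 0, "rx": 0, "ry": 0, "rz": 0}, {"dx": -0.04, "dy": 0.15, "dz": 0, "rx": 0, "ry": 0, "rz": 0}, {"dx": -0.045, "dy": 0.175, "dz": 0, "rx": 0, "ry": 0, "rz": 0}, {"dx": -0.05, "dy": 0.2, "dz": 0, "rx": 0, "ry": 0, "rz": 0}, {"dx": -0.053, "dy": 0.225, "dz": 0, "rx": 0, "ry": 0, "rz": 0}, {"dx": -0.053, "dy": 0.25, "dz": 0, "rx": 0, "ry": 0, "rz": 0}, {"dx": -0.053, "dy": 0.275, "dz": 0, "rx": 0, "ry": 0, "rz": 0}, {"dx": -0.053, "dy": 0.3, "dz": 0, "rx": 0, "ry": 0, "rz": 0}, {"dx": -0.053, "dy": 0.325, "dz": 0, "rx": 0, "ry": 0, "rz": 0}, {"dx": -0.053, "dy": 0.345, "dz": 0, "rx": 0, "ry": 0, "rz": 0}, {"dx": -0.053, "dy": 0.36, "dz": 0, "rx": 0, "ry": 0, "rz": 0}, {"dx": -0.053, "dy": 0.367, "dz": 0, "rx": 0, "ry": 0, "rz": 0}, {"dx": -0.053, "dy": 0.369, "dz": 0, "rx": 0, "ry": 0, "rz": 0}, {"dx": -0.053, "dy": 0.369, "dz": 0, "rx": 0, "ry": 0, "rz": 0}, {"dx": -0.053, "dy": 0.369, "dz": 0, "rx": 0, "ry": 0, "rz": 0}]}}

```text
time: 11.75
tcp_pos: [0.4639, 0.1811, 0.199]
eef_rot: [0.239, -3.132, 0.002]
contact_force: [0.1, 0.3, -1.0]
finger_gap: 0.174
grasp_force: 58.7
```

Call:
{"fn": "step_arm", "kwargs": {"commands": [{"dx": 0, "dy": 0, "dz": -0.01, "rx": 0, "ry": 0, "rz": 0}, {"dx": 0, "dy": 0, "dz": -0.025, "rx": 0, "ry": 0, "rz": 0}, {"dx": 0, "dy": 0, "dz": -0.04, "rx": 0, "ry": 0, "rz": 0}, {"dx": 0, "dy": 0, "dz": -0.055, "rx": 0, "ry": 0, "rz": 0}, {"dx": 0, "dy": 0, "dz": -0.07, "rx": 0, "ry": 0, "rz": 0}, {"dx": 0, "dy": 0, "dz": -0.08, "rx": 0, "ry": 0, "rz": 0}, {"dx": 0, "dy": 0, "dz": -0.09, "rx": 0, "ry": 0, "rz": 0}, {"dx": 0, "dy": 0, "dz": -0.095, "rx": 0, "ry": 0, "rz": 0}, {"dx": 0, "dy": 0, "dz": -0.1, "rx": 0, "ry": 0, "rz": 0}, {"dx": 0, "dy": 0, "dz": -0.1, "rx": 0, "ry": 0, "rz": 0}, {"dx": 0, "dy": 0, "dz": -0.1, "rx": 0, "ry": 0, "rz": 0}]}}

```text
time: 12.67
tcp_pos: [0.4644, 0.1824, 0.0994]
eef_rot: [-0.241, 3.132, 0.0]
contact_force: [-0.1, 1.0, -1.1]
finger_gap: 0.176
grasp_force: 58.7
```

Run:
```python
from m3 import *
a=snap('top','top6');b=snap('scene','scene6')
st=telemetry.read_state(); print(st['tcp_pos'],st['eef_rot'],st['contact_force'],st['grasp_force'])
g=st['tcp_pos']+[.079,.0095,.015]; print(g)
print(lens3(a,b,g))
im=np.hstack([cv2.resize(a['img'][80:200,150:270],(400,400)),cv2.resize(b['img'][190:320,190:320],(400,400))]); cv2.imwrite('pics/c6.png',im)
```

```text
[0.4646424  0.1825966  0.09982343] [-2.41454580e-01  3.13131481e+00  5.62656324e-04] [ 0.3199409 -0.1018646 -2.2027102] 58.65535855293274
[0.5436424  0.1920966  0.11482343]
[((192.55630493164062, 136.5316162109375), (13.543024063110352, 24.770658493041992), 15), ((254.76254272460938, 261.2860412597656), (25.42017364501953, 25.7581787109375), 15)]
(array([0.548 , 0.1875, 0.1111]), array([-1.73,  1.96, -2.54, -0.43]))
```

View pics/c6.png

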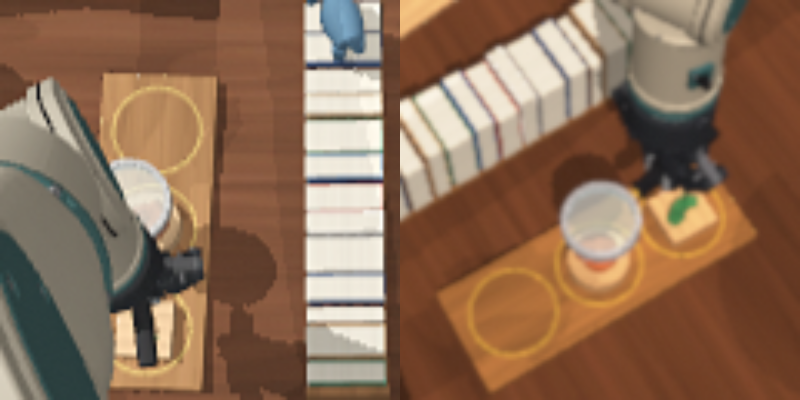

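The scene crop shows the lens at (600,222) over the fossil, clear above the crystal. In the top view the arm hides part of it, so I'll use the scene ray at the known height.

Run:
```python
from m3 import *
b=load('scene6'); print([onz(b,254.76,261.29,z).round(4) for z in(.112,.114,.116)])
r=load('scene5'); print('ref, lifted', [onz(r,173.16,157.41,z).round(4) for z in(.211,.215)])
# current fossil in scene6 (part seen), and top view visible rim arc -> circle
a=load('top6'); H,S,V=hsv(a); u0=proj(a,[.5445,.192,.116])[0]; m=blob((S<62)&(V>140),u0.astype(int),16); h=cv2.convexHull(hull(m)); P=pts(a,h.reshape(-1,2),.118)
P=P[(P[:,0]>.545)]; print(len(P),circ(P)); print((P[:,:2]).round(3).tolist())
```

```text
[array([0.5429, 0.1927, 0.112 ]), array([0.5433, 0.1934, 0.114 ]), array([0.5437, 0.1941, 0.116 ])]
ref, lifted [array([ 0.5962, -0.1784,  0.211 ]), array([ 0.5969, -0.1754,  0.215 ])]
7 (array([0.5476, 0.1912]), np.float64(0.0309))
[[0.577, 0.181], [0.571, 0.172], [0.562, 0.164], [0.554, 0.16], [0.57, 0.209], [0.573, 0.209], [0.576, 0.207]]
```

Laterally the lens is within about 1 to 2 mm, so I'll lower it to a lens height of about 0.072.

Call:
{"fn": "step_arm", "kwargs": {"commands": [{"dx": 0, "dy": 0, "dz": -0.006, "rx": 0, "ry": 0, "rz": 0}, {"dx": 0, "dy": 0, "dz": -0.012, "rx": 0, "ry": 0, "rz": 0}, {"dx": 0, "dy": 0, "dz": -0.019, "rx": 0, "ry": 0, "rz": 0}, {"dx": 0, "dy": 0, "dz": -0.026, "rx": 0, "ry": 0, "rz": 0}, {"dx": 0, "dy": 0, "dz": -0.032, "rx": 0, "ry": 0, "rz": 0}, {"dx": 0, "dy": 0, "dz": -0.037, "rx": 0, "ry": 0, "rz": 0}, {"dx": 0, "dy": 0, "dz": -0.04, "rx": 0, "ry": 0, "rz": 0}, {"dx": 0, "dy": 0, "dz": -0.041, "rx": 0, "ry": 0, "rz": 0}, {"dx": 0, "dy": 0, "dz": -0.041, "rx": 0, "ry": 0, "rz": 0}, {"dx": 0, "dy": 0, "dz": -0.041, "rx": 0, "ry": 0, "rz": 0}, {"dx": 0, "dy": 0, "dz": -0.041, "rx": 0, "ry": 0, "rz": 0}, {"dx": 0, "dy": 0, "dz": -0.041, "rx": 0, "ry": 0, "rz": 0}]}}

```text
time: 13.77
tcp_pos: [0.4645, 0.1825, 0.0586]
eef_rot: [-0.241, 3.132, 0.0]
contact_force: [0.7, 0.1, -1.4]
finger_gap: 0.171
grasp_force: 58.7
```

Run:
```python
from m3 import *
b=snap('scene','scene7'); st=telemetry.read_state(); print(st['tcp_pos'],st['qd'].round(4),st['contact_force'],st['grasp_force'])
H,S,V=hsv(b); z=st['tcp_pos'][2]+.014; c=proj(b,[.544,.193,z])[0]; r=19
# rim: bright, less saturated than wood
for th in(62,90):
    m=cv2.morphologyEx(blob((S<th)&(V>110),c.astype(int),r),cv2.MORPH_OPEN,np.ones((2,2),np.uint8)); e=cv2.fitEllipse(cv2.convexHull(hull(m))); print(th,c,e,onz(b,*e[0],z).round(4))
# right-end ring/fossil check in the same view: fossil colour seen through/below lens, ring arcs
ring=(H>=17)&(H<26)&(S>170)&(V>190); P=pts(b,np.argwhere(ring)[:,::-1],.012); d=np.hypot(*(P-[.5445,.1935,.012])[:,:2].T); q=(d>.037)&(d<.047); print('ring',q.sum(),circ(P[q]))
f=blob((H<=11)&(S>110)&(V>120),proj(b,[.544,.193,.04])[0].astype(int),12); u,v,k=cen(f); print('fossil',onz(b,u,v,.04).round(4),k)
```

```text
[0.46444025 0.18251379 0.05860087] [ 0.0014  0.0015  0.0012  0.0024  0.0014 -0.0003 -0.0006] [ 0.15846906 -0.2913797  -1.77863764] 58.65529239177704
62 [254.45164039 266.93891833] ((255.59417724609375, 267.73052978515625), (24.93094253540039, 25.420501708984375), 135.21420288085938) [0.5425 0.1968 0.0726]
90 [254.45164039 266.93891833] ((255.72393798828125, 267.82244873046875), (25.64740753173828, 25.86109733581543), 143.07933044433594) [0.5423 0.1972 0.0726]
ring 38 (array([0.5447, 0.1936]), np.float64(0.0413))
fossil [nan nan nan] 0meas.py:6: RuntimeWarning: Mean of empty slice.
  ys,xs=np.nonzero(b); return xs.mean(),ys.mean(),len(xs)
  ret = ret.dtype.type(ret / rcount)
```

Call:
{"fn": "step_arm", "kwargs": {"commands": [{"dx": 0.001, "dy": -0.002, "dz": 0.001, "rx": 0, "ry": 0, "rz": 0}, {"dx": 0.001, "dy": -0.002, "dz": 0.001, "rx": 0, "ry": 0, "rz": 0}, {"dx": 0.001, "dy": -0.002, "dz": 0.001, "rx": 0, "ry": 0, "rz": 0}, {"dx": 0.001, "dy": -0.002, "dz": 0.001, "rx": 0, "ry": 0, "rz": 0}, {"dx": 0.001, "dy": -0.002, "dz": 0.001, "rx": 0, "ry": 0, "rz": 0}, {"dx": 0.001, "dy": -0.002, "dz": 0.001, "rx": 0, "ry": 0, "rz": 0}, {"dx": 0.001, "dy": -0.002, "dz": 0.001, "rx": 0, "ry": 0, "rz": 0}, {"dx": 0.001, "dy": -0.002, "dz": 0.001, "rx": 0, "ry": 0, "rz": 0}]}}

```text
time: 14.48
tcp_pos: [0.4652, 0.1804, 0.0593]
eef_rot: [0.242, -3.132, 0.0]
contact_force: [0.4, -0.6, -2.5]
finger_gap: 0.174
grasp_force: 58.7
```

```bash
python3 -c "
from cell import workorder,telemetry
print(telemetry.read_state()['tcp_pos']);print(workorder.hand_in())"
```

```text
[0.4652225  0.18044095 0.05929852]
the job is handed in; nothing more can be done
None
```

The job is handed in, with no verdict returned: by my measurements the fossil stand is within about 3 mm of the middle ring's centre and released, and the magnifier is held about 2 cm above the fossil, with the lens within about 4 mm of its centre and drooping by at most 0.05 rad.

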